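Stamp a sleeve in the hand press and tip it out

TASK

A steel sleeve is lying in the tipping cradle of the small hand marking press. Stamp it by pushing the press's round palm head straight down to its stop, hold it there for about a second and let it spring back up; then push the cradle's lever right over to its stop (about 45 degrees) so that the sleeve rolls out into the catch tray, and bring the lever back upright so that the cradle is level again. Leave the other things on the bench where they are.

Things in the scene. Friction and masses are not known exactly. Their poses are not given: they have to be found in the camera images.
- press: Small grey hand press, bolted down. Origin: on the bench, straight below the plunger; z up. Base 150 (x) x 275 (y, -170 to +105) x 12 mm. At +y a column (60 x 32 mm, at y = 72, 152 mm high) carries a guide tube (38 mm wide, top at z = 150) over the cradle. At -y is the open aluminium catch tray; at +x the upright cradle lever.
- head_top (a point): Middle of the flat top of the black round palm head (44 mm across, 18 mm thick) of the spring plunger; 193 mm above the bench when up, 168 mm when down on its stop. Nothing nearby is higher.
- ram (a joint): Plunger stroke in m: 0 up (its spring returns it), 0.025 down on its stop, straight down. Needs about 3 N to start and 13 N at the stop.
- cradle (a joint): Tilt of the cradle and its lever in rad: 0 level with the lever upright (a stop), 0.8 tipped right over towards the tray (a stop). It turns about the press's x axis, the lever's top going to the press's -y. Stiff hinge: it stays where it is left; the knob needs about 2 N.
- cradle_hinge (a point): Point on the cradle's hinge axis below the plunger, 55 mm above the bench; the axis runs along the press's x.
- lever_knob (a point): Centre of the black ball knob (26 mm across) on top of the cradle's thin steel lever (rod 8 mm). Lever upright: press x = 100, y = 0, z = 165 mm, 110 mm above the hinge axis. The knob can be pushed sideways either way with a finger on each side of it.
- sleeve: Turned bare steel sleeve, 30 mm in diameter, 40 mm long, dark bore ends, about 0.12 kg. Origin at its centre, x along its axis. It starts lying along the press's x in the V of the cradle, below the plunger, its centre 73 mm above the bench; it rolls out of the V when the cradle is tipped more than about 0.4 rad.
- tray_middle (a point): Middle of the floor of the catch tray: open-topped, 126 (x) x 132 (y) mm outside, walls 3 mm, floor about 22 mm above the bench and sloping down away from the cradle, side walls up to 55 mm, far wall 68 mm. It is fixed to the press, its middle at press y = -100 mm.
- spray_can: Bystander: dark spray can, 64 mm across, 190 mm high, standing. Origin at the middle of its foot.
- pump_bottle: Bystander: white hand-cleaner bottle with a small grey pump head and spout, 72 mm across, 185 mm high, standing. Origin at the middle of its foot. Not to be pressed.
- grease_tin: Bystander: low grease jar, 84 mm across, 50 mm high. Origin at the middle of its foot.
- parts_box: Bystander: cardboard parts box, 90 x 130 x 60 mm. Origin at the middle of its underside.
- sprocket: Bystander: flat steel sprocket, about 100 mm across, 12 mm high, lying near the press's lever. Origin at the middle of its underside.
- spanner: Bystander: steel spanner, 170 mm long, lying beside the column of the press. Origin near its middle, x along it.
- screwdriver: Bystander: screwdriver, 200 mm long, lying on the bench. Origin near its middle, x along it.

How it is judged (in metres and radians):
On the way, in this order (a step that is already met when the one before it is completed fails the run):
1. the palm head is pressed down to its stop (within 2 mm) and held there for 0.5 s, with the sleeve in the level cradle (value of joint ram above 0.023 m and value of joint cradle below 0.15 rad and y of sleeve in the frame of press between -0.01 and 0.01 m and z of sleeve in the frame of press above 0.065 m), for 0.5 s.
2. with the plunger back up, the cradle is tipped over towards the tray by at least 0.68 rad (value of joint cradle above 0.68 rad and value of joint ram below 0.005 m), for 0.1 s.
At the end, for the whole second after the job is handed in: The sleeve lies at rest inside the catch tray, the cradle is level again with its lever upright (within 0.06 rad), and the palm head is back up (within 4 mm) (y of sleeve in the frame of press between -0.16 and -0.045 m and x of sleeve in the frame of press between -0.056 and 0.056 m and z of sleeve in the frame of press below 0.055 m and linear speed of sleeve below 0.03 m/s and value of joint cradle below 0.06 rad and value of joint ram below 0.004 m); the robot touches nothing.
It fails at once if one of the other things on the bench is moved by more than 20 mm (distance of any of spray_can, pump_bottle, grease_tin, parts_box, sprocket, spanner, screwdriver from where it was at the start of the episode above 0.02 m).
It also fails if it takes over 58 s, if anything falls off the work surface, if the arm or the gripper's body presses on something with over 40 N, if the wrist force passes 120 N, or if a joint passes its speed limit or range.

ROBOT

A 7-joint arm with a two-finger parallel gripper is mounted at the origin on the work surface. World frame = base frame: x ahead of the robot, y to its left, z up, the work surface at z = 0. Lengths are in mm, angles in degrees, forces in N, time in s.
With the tool pointing down it reaches from about 400 to 750 mm from the base axis. Payload 19.5 kg.
Tool frame: the origin (TCP) lies midway between the tips of the shut fingers; the grasp point (between the pads) lies 19 mm behind it (manip.grasp_offset is the distance from the TCP to the grasp point, in mm); z points along the fingers, y is the direction in which the jaws open and shut (so a half turn about z gives the same grasp; the last joint's range is limited). The gripper opens to 85 mm and grips with 20 to 120 N. Pads are 22 mm wide; open, the fingers measure 114 mm over their backs; the gripper's body (76 mm by 85 mm) begins 54 mm behind the grasp point. The pads swing forward as they close: fully open they stand 13 mm farther back than shut.
Start: joints at [-68.05, 40.479, -1.581, 85.061, 1.261, 54.483, -4.326], TCP at [236.964, 523.873, 231.268] pointing down, gripper open.
Joint ranges: [-155.06, 155.06], [-18.47, 123.98], [-90, 86.84], [0, 140.48], [-83.41, 263.41], [0, 116], [-161.91, 161.91]. Speed limits (degrees/s): [108.29, 108.29, 147.25, 147.25, 172.46, 172.46, 172.46].

INTERFACE

Orientations are given as a 3x3 rotation matrix whose columns are the frame's x, y, z axes.
In Python, from plant import manip gives the robot as it stands.
- The arm moves only by the tool servo_tool, never from a script. Its argument "rows" is a list of rows, each an object of numbers: "gripper": the finger opening in mm, from 0 to 85.4; "tx", "ty", "tz": the shift along the tool's x, y, z in mm; "twist": the turn about the tool's z in degrees. In form: [{"gripper": .., "tx": .., "ty": .., "tz": .., "twist": ..}, ...]. A call has 1 to 20 rows; each row shifts and turns the commanded pose from where the row before left it, along the tool's axes as they then stand; what a row does not reach is not made up. A row lasts 1/10 s, in which the tool goes at most 50 mm and 8.59 degrees, less where a joint would pass 70% of its speed; a pose out of reach is approached as far as the arm can. A call is refused whole if a number of a shift passes 50 or a number of a turn 8.59, either way. A call with a gripper value outside its range is refused whole. The fingers move at their own pace and stop on an object; "force" is the grip in N (left out, the last holds). Time passes only in rows, so rows that do not move let the fingers close. It gives the time, the measured TCP pose, the force and the opening at its end, in the units of the state.
- manip.get_state(): the state, without advancing time (a new reading comes with each control period).
- manip.capture(name): name is "scene" or "top"; returns a dict with "color" (400x640x3 uint8, blue, green, red), "depth" (400x640 float32, mm along the optical axis (not along the pixel's ray), 0 where there is no reading), "fx", "fy", "cx", "cy" (pixels), "xyz" and "rotation" of the camera in the world. Camera axes: x right, y up, looking along -z (the intrinsics and any distortion apply to the point x, -y, -z); pixel columns grow to the right and rows downward; lengths in mm; the calibration is good to about 2 mm. A picture is of the moment at which its call begins.
- manip.finish_job(): hands the job in, once; it reports no verdict.
The state is a dict: "t": time; "q": joint angles; "joint_velocities": joint speeds; "effort": joint torques, N m; "ee_pos": TCP position; "ee_rot": TCP orientation; "ft_force": force on the tool from outside, world axes, zero at the start; "moment": the same for the moment, N m; "grip_width": opening from 0.0 (shut) to 1.0 (fully open).
Only numpy, scipy, OpenCV 4.12 (cv2) and the standard library are available. Lean on these libraries where they do the work, as an engineer would, in place of code of your own. Each camera call takes 0.05 s, during which the arm holds its last target. There are 200 camera calls.

## Working session

There is one attempt and no reset: what is moved stays moved. The work goes in short steps, Python scripts to look and compute and a tool call to move; the robot and the scene stay as the last step left them, time stands still between calls to the robot, and variables do not carry over. Pictures are saved under pics/ and viewed, about 8 in all and at most 12, crops included, and the job is handed in when it is done.

Besides the shell and the picture viewer there is one more tool, called after "Call:" as name(argument=value, ...), one argument or row to a line, values as JSON. servo_tool: Moves the arm, as the interface text tells. Its arguments: {"type":"object","properties":{"rows":{"type":"array"},"force":{"type":"number"}},"required":["rows"]}

```bash
mkdir -p pics; ls
cat > h.py <<'E'
import numpy as np, cv2
from plant import manip
def cap(n,f):
    c=manip.capture(n); cv2.imwrite(f'pics/{f}.png',c['color']); np.savez(f'pics/{f}.npz',**{k:np.array(v) for k,v in c.items()}); return c
def pt(c,u,v,d=None):
    if d is None: d=float(c['depth'][v,u])
    p=np.array([(u-c['cx'])/c['fx']*d,-(v-c['cy'])/c['fy']*d,-d])
    return np.array(c['rotation'])@p+np.array(c['xyz'])
def cloud(c):
    v,u=np.mgrid[:400,:640]; d=c['depth']
    p=np.stack([(u-c['cx'])/c['fx']*d,-(v-c['cy'])/c['fy']*d,-d],-1)
    return p@np.array(c['rotation']).T+np.array(c['xyz'])
E
python3 - <<'E'
from h import *
for n in('scene','top'):
    c=cap(n,n+'0'); print(n,c['xyz'],np.round(c['rotation'],3).tolist(),c['fx'],[k for k in c])
s=manip.get_state(); print(s['t'],s['ee_pos'],np.round(s['ee_rot'],3).tolist(),s['ft_force'])
cv2.imwrite('pics/both.png',np.vstack([cv2.imread('pics/top0.png')]))
E
```

```text
pics
scene [1678.1141165   317.64332613 1048.28757207] [[-0.26, -0.605, 0.752], [0.966, -0.167, 0.199], [0.005, 0.778, 0.628]] 484.38198115961853 ['color', 'depth', 'fx', 'fy', 'cx', 'cy', 'xyz', 'rotation']
top [ 438.79755929   38.9260282  1134.71678516] [[-0.028, 0.992, -0.121], [-1.0, -0.026, 0.011], [0.008, 0.121, 0.993]] 376.6996535923562 ['color', 'depth', 'fx', 'fy', 'cx', 'cy', 'xyz', 'rotation']
0.1 [236.91994479 523.65638282 230.89741662] [[-0.911, 0.412, -0.0], [0.412, 0.911, -0.001], [-0.0, -0.001, -1.0]] [ 0.26996641 -0.36830402 -0.70497314]
```

View pics/top0.png

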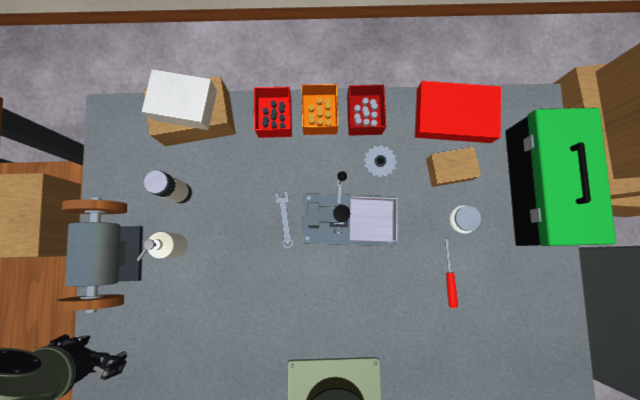

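View pics/scene0.png

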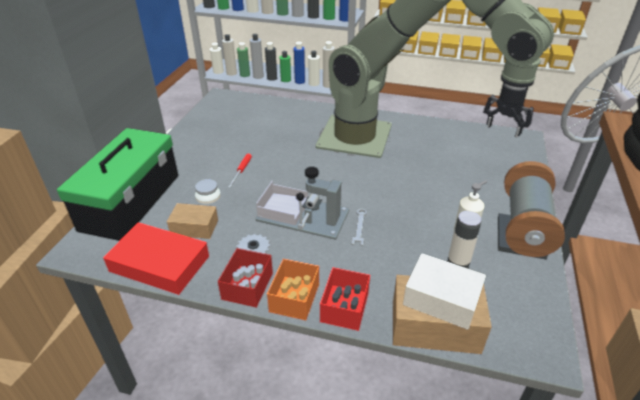

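The top view shows the press head at about (341,213), the knob at (342,176) and the tray to the right at (373,219). So press axes are roughly aligned with world axes. Next I measure from the depth.

Run:
```python
from h import *
c=np.load('pics/top0.npz'); P=cloud(c)
def blob(P,ctr,r,z0,z1):
    m=(np.hypot(P[...,0]-ctr[0],P[...,1]-ctr[1])<r)&(P[...,2]>z0)&(P[...,2]<z1)&(c['depth']>0)
    q=P[m]; return q
print('head px',pt(c,341,213),'knob px',pt(c,342,176))
h=pt(c,341,213); k=pt(c,342,176)
q=blob(P,h,40,180,205); print('head',len(q),q.mean(0),q.min(0),q.max(0),(q.min(0)+q.max(0))/2)
q=blob(P,k,25,155,190); print('knob',len(q),q.mean(0),q.min(0),q.max(0))
# tray/base extents
for n,(z0,z1) in {'base':(7,18),'traywalls':(40,75)}.items():
    q=blob(P,h+[0,-30,0],220,z0,z1)[:,:2]; 
    print(n,len(q),cv2.minAreaRect(q.astype(np.float32)))
c2=np.load('pics/scene0.npz'); P2=cloud(c2)
m=(np.hypot(P2[...,0]-h[0],P2[...,1]-h[1])<45)&(P2[...,2]>184)&(P2[...,2]<205); q=P2[m]; print('head scene',len(q),q.mean(0),q.min(0),q.max(0))
m=(np.hypot(P2[...,0]-k[0],P2[...,1]-k[1])<30)&(P2[...,2]>150)&(P2[...,2]<190); q=P2[m]; print('knob scene',len(q),q.mean(0),q.min(0),q.max(0))
im=np.hstack([cv2.resize(cv2.imread('pics/top0.png')[150:260,270:410],None,fx=3,fy=3,interpolation=2),cv2.resize(cv2.imread('pics/scene0.png')[150:260,245:370],None,fx=3,fy=3,interpolation=2)])
cv2.imwrite('pics/crop0.png',im)
```

```text
head px [533.62711882 -24.53447542 191.15374555] knob px [630.9316977  -31.30616363 178.03740798]
head 236 [533.98912616 -24.48310934 192.76848372] [513.34601699 -44.76324981 180.75563041] [554.11674013  -4.33447283 198.27615594] [533.73137856 -24.54886132 189.51589317]
knob 78 [632.96993676 -30.38023966 173.42674106] [622.1841374  -42.38551627 164.96164667] [646.22223965 -18.72423301 180.1977502 ]
base 2300 ((578.8299560546875, -40.06634521484375), (373.70220947265625, 367.0936584472656), 65.33782958984375)
traywalls 496 ((545.9697875976562, -81.813232421875), (247.49835205078125, 154.648193359375), 72.37908935546875)
head scene 129 [541.17069458 -26.01259381 192.9206741 ] [512.09640171 -48.95716065 184.05348937] [563.30084685  -5.76696519 198.66793579]
knob scene 66 [640.75225481 -31.4553046  171.28753381] [624.25000654 -45.98220636 151.00476124] [651.21971898 -20.95719945 180.90116051]
```

View pics/crop0.png

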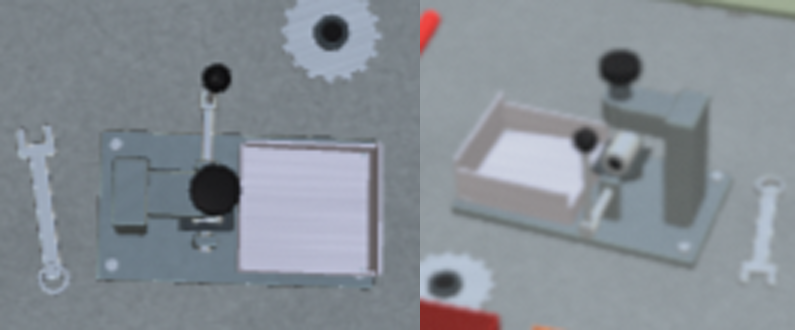

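Call:
servo_tool(
  rows=[
    {"gripper": 0,"twist": -7,"tz": -7},
    {"gripper": 0,"twist": -7,"tz": -7},
    {"gripper": 0,"twist": -7,"tz": -6},
    {"tx": -16,"ty": -26},
    {"tx": -16,"ty": -26},
    {"tx": -16,"ty": -26},
    {"tx": -16,"ty": -26},
    {"tx": -16,"ty": -26},
    {"tx": -16,"ty": -26},
    {"tx": -16,"ty": -26},
    {"tx": -16,"ty": -26},
    {"tx": -16,"ty": -26},
    {"tx": -16,"ty": -26},
    {"tx": -16,"ty": -26},
    {"tx": -16,"ty": -26},
    {"tx": -16,"ty": -26},
    {"tx": -16,"ty": -26},
    {"tx": -16,"ty": -26},
    {"tx": -16,"ty": -26},
    {},
  ],
)

```text
validation failed for argument at $.ro...
```

Call:
servo_tool(
  rows=[
    {"gripper": 0,"tx": 0,"ty": 0,"tz": -7,"twist": -7},
    {"gripper": 0,"tx": 0,"ty": 0,"tz": -7,"twist": -7},
    {"gripper": 0,"tx": 0,"ty": 0,"tz": -6,"twist": -7},
    {"gripper": 0,"tx": -16,"ty": -26,"tz": 0,"twist": 0},
    {"gripper": 0,"tx": -16,"ty": -26,"tz": 0,"twist": 0},
    {"gripper": 0,"tx": -16,"ty": -26,"tz": 0,"twist": 0},
    {"gripper": 0,"tx": -16,"ty": -26,"tz": 0,"twist": 0},
    {"gripper": 0,"tx": -16,"ty": -26,"tz": 0,"twist": 0},
    {"gripper": 0,"tx": -16,"ty": -26,"tz": 0,"twist": 0},
    {"gripper": 0,"tx": -16,"ty": -26,"tz": 0,"twist": 0},
    {"gripper": 0,"tx": -16,"ty": -26,"tz": 0,"twist": 0},
    {"gripper": 0,"tx": -16,"ty": -26,"tz": 0,"twist": 0},
    {"gripper": 0,"tx": -16,"ty": -26,"tz": 0,"twist": 0},
    {"gripper": 0,"tx": -16,"ty": -26,"tz": 0,"twist": 0},
    {"gripper": 0,"tx": -16,"ty": -26,"tz": 0,"twist": 0},
    {"gripper": 0,"tx": -16,"ty": -26,"tz": 0,"twist": 0},
    {"gripper": 0,"tx": -16,"ty": -26,"tz": 0,"twist": 0},
    {"gripper": 0,"tx": -16,"ty": -26,"tz": 0,"twist": 0},
    {"gripper": 0,"tx": -16,"ty": -26,"tz": 0,"twist": 0},
  ],
)

```text
t: 2.0
ee_pos: [468.7, 92.4, 251.2]
ee_rot: [[-0.998, 0.058, -0.0], [0.058, 0.998, -0.0], [0.0, -0.0, -1.0]]
ft_force: [-0.8, 0.7, 0.1]
grip_width: -0.001
```

Call:
servo_tool(
  rows=[
    {"gripper": 0,"tx": -14,"ty": -23,"tz": 0,"twist": 0},
    {"gripper": 0,"tx": -14,"ty": -23,"tz": 0,"twist": 0},
    {"gripper": 0,"tx": -14,"ty": -23,"tz": 5,"twist": 0},
    {"gripper": 0,"tx": -15,"ty": -23,"tz": 10,"twist": 0},
    {"gripper": 0,"tx": -15,"ty": -22,"tz": 10,"twist": 0},
    {"gripper": 0,"tx": 0,"ty": 0,"tz": 10,"twist": 0},
    {"gripper": 0,"tx": 0,"ty": 0,"tz": 5,"twist": 0},
    {"gripper": 0,"tx": 0,"ty": 0,"tz": 0,"twist": 0},
  ],
)

```text
t: 2.8
ee_pos: [533.0, -23.6, 210.8]
ee_rot: [[-0.998, 0.057, -0.001], [0.057, 0.998, 0.0], [0.001, 0.0, -1.0]]
ft_force: [-0.4, 1.1, 0.7]
grip_width: -0.0
```

Run:
```python
from h import *
c=cap('scene','s1'); t=cap('top','t1')
im=np.hstack([cv2.resize(t['color'][150:260,270:400],None,fx=3,fy=3,interpolation=2),cv2.resize(c['color'][150:260,245:375],None,fx=3,fy=3,interpolation=2)])
cv2.imwrite('pics/crop1.png',im)
```

```text
(no output)
```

View pics/crop1.png

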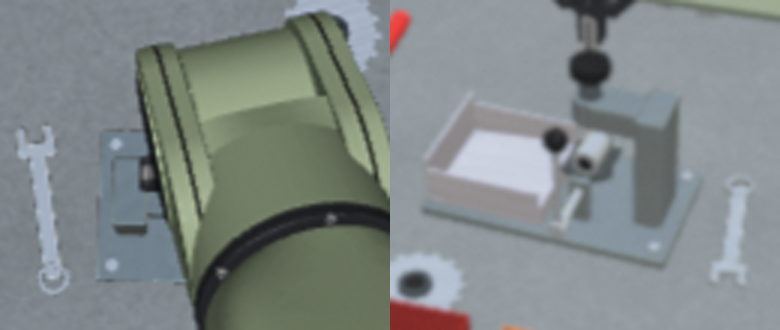

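The scene crop shows the shut fingers centred over the palm head, at about (590,50) in the crop. Now I press.

Call:
servo_tool(
  rows=[
    {"gripper": 0,"tx": 0,"ty": 0,"tz": 8,"twist": 0},
    {"gripper": 0,"tx": 0,"ty": 0,"tz": 8,"twist": 0},
    {"gripper": 0,"tx": 0,"ty": 0,"tz": 6,"twist": 0},
    {"gripper": 0,"tx": 0,"ty": 0,"tz": 6,"twist": 0},
    {"gripper": 0,"tx": 0,"ty": 0,"tz": 5,"twist": 0},
    {"gripper": 0,"tx": 0,"ty": 0,"tz": 4,"twist": 0},
    {"gripper": 0,"tx": 0,"ty": 0,"tz": 3,"twist": 0},
    {"gripper": 0,"tx": 0,"ty": 0,"tz": 0,"twist": 0},
  ],
)

```text
t: 3.7
ee_pos: [533.5, -24.1, 171.1]
ee_rot: [[-0.998, 0.058, -0.0], [0.058, 0.998, 0.0], [0.0, 0.0, -1.0]]
ft_force: [-2.1, 0.9, 11.6]
grip_width: -0.001
```

Call:
servo_tool(
  rows=[
    {"gripper": 0,"tx": 0,"ty": 0,"tz": 2,"twist": 0},
    {"gripper": 0,"tx": 0,"ty": 0,"tz": 1,"twist": 0},
    {"gripper": 0,"tx": 0,"ty": 0,"tz": 1,"twist": 0},
    {"gripper": 0,"tx": 0,"ty": 0,"tz": 0,"twist": 0},
  ],
)

```text
t: 4.1
ee_pos: [533.5, -24.1, 168.0]
ee_rot: [[-0.998, 0.058, 0.001], [0.058, 0.998, -0.0], [-0.001, -0.0, -1.0]]
ft_force: [-6.2, 1.9, 22.5]
grip_width: 0.001
```

Force has risen to 22.5 N, above the 13 N spring force, so it's on the stop. I push slightly more and hold.

Call:
servo_tool(
  rows=[
    {"gripper": 0,"tx": 0,"ty": 0,"tz": 0.5,"twist": 0},
    {"gripper": 0,"tx": 0,"ty": 0,"tz": 0,"twist": 0},
    {"gripper": 0,"tx": 0,"ty": 0,"tz": 0,"twist": 0},
    {"gripper": 0,"tx": 0,"ty": 0,"tz": 0,"twist": 0},
    {"gripper": 0,"tx": 0,"ty": 0,"tz": 0,"twist": 0},
    {"gripper": 0,"tx": 0,"ty": 0,"tz": 0,"twist": 0},
    {"gripper": 0,"tx": 0,"ty": 0,"tz": 0,"twist": 0},
    {"gripper": 0,"tx": 0,"ty": 0,"tz": 0,"twist": 0},
    {"gripper": 0,"tx": 0,"ty": 0,"tz": 0,"twist": 0},
    {"gripper": 0,"tx": 0,"ty": 0,"tz": 0,"twist": 0},
  ],
)

```text
t: 5.1
ee_pos: [533.6, -24.1, 167.9]
ee_rot: [[-0.998, 0.058, 0.001], [0.058, 0.998, -0.0], [-0.001, -0.0, -1.0]]
ft_force: [-8.1, 1.5, 31.9]
grip_width: 0.002
```

Run:
```python
from h import *
c=cap('scene','s2')
a=cv2.imread('pics/s1.png')
im=np.hstack([cv2.resize(x[150:260,245:375],None,fx=3,fy=3,interpolation=2) for x in (a,c['color'])])
cv2.imwrite('pics/crop2.png',im)
```

```text
(no output)
```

View pics/crop2.png

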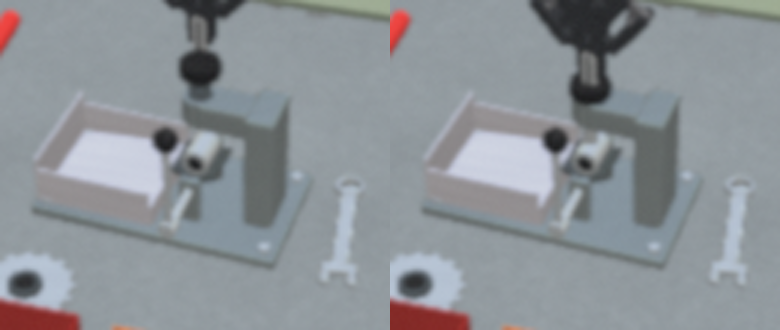

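The plunger is seated in the right-hand crop: the head touches the guide tube at about (590,90), and the sleeve is still in the cradle. Now I retreat and go over the knob.

Call:
servo_tool(
  rows=[
    {"gripper": 0,"tx": 0,"ty": 0,"tz": -5,"twist": 0},
    {"gripper": 0,"tx": 0,"ty": 0,"tz": -8,"twist": 0},
    {"gripper": 0,"tx": 0,"ty": 0,"tz": -10,"twist": 0},
    {"gripper": 0,"tx": 0,"ty": 0,"tz": -15,"twist": 0},
    {"gripper": 0,"tx": 0,"ty": 0,"tz": -20,"twist": 0},
    {"gripper": 50,"tx": 0,"ty": 0,"tz": -20,"twist": 0},
    {"gripper": 50,"tx": -15,"ty": 0,"tz": 0,"twist": 0},
    {"gripper": 50,"tx": -25,"ty": 0,"tz": 0,"twist": 0},
    {"gripper": 50,"tx": -25,"ty": 0,"tz": 0,"twist": 0},
    {"gripper": 50,"tx": -25,"ty": 0,"tz": 0,"twist": 0},
    {"gripper": 50,"tx": -10,"ty": 0,"tz": 0,"twist": 0},
    {"gripper": 50,"tx": 0,"ty": 0,"tz": 0,"twist": 0},
    {"gripper": 50,"tx": 0,"ty": 0,"tz": 0,"twist": 0},
  ],
)

```text
t: 6.45
ee_pos: [632.8, -30.1, 244.4]
ee_rot: [[-0.998, 0.058, -0.001], [0.058, 0.998, -0.0], [0.001, -0.0, -1.0]]
ft_force: [-0.5, -0.2, 0.5]
grip_width: 0.59
```

Run:
```python
from h import *
c=cap('scene','s3')
cv2.imwrite('pics/crop3.png',cv2.resize(c['color'][130:270,235:385],None,fx=4,fy=4,interpolation=2))
```

```text
(no output)
```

View pics/crop3.png

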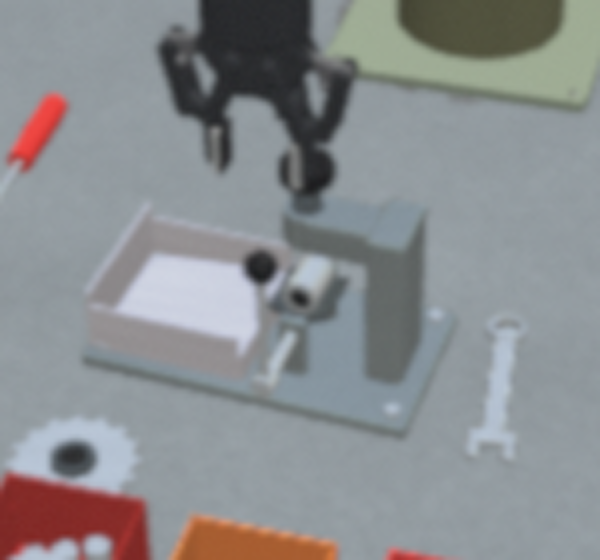

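The plunger is back up, and the open fingers straddle the knob (260,265) from above. I lower them.

Call:
servo_tool(
  rows=[
    {"gripper": 50,"tx": 0,"ty": 0,"tz": 20,"twist": 0},
    {"gripper": 50,"tx": 0,"ty": 0,"tz": 20,"twist": 0},
    {"gripper": 50,"tx": 0,"ty": 0,"tz": 15,"twist": 0},
    {"gripper": 50,"tx": 0,"ty": 0,"tz": 15,"twist": 0},
    {"gripper": 50,"tx": 0,"ty": 0,"tz": 15,"twist": 0},
    {"gripper": 50,"tx": 0,"ty": 0,"tz": 11,"twist": 0},
    {"gripper": 38,"tx": 0,"ty": 0,"tz": 0,"twist": 0},
    {"gripper": 38,"tx": 0,"ty": 0,"tz": 0,"twist": 0},
    {"gripper": 38,"tx": 0,"ty": 0,"tz": 0,"twist": 0},
  ],
)

```text
t: 7.4
ee_pos: [633.6, -30.2, 149.6]
ee_rot: [[-0.998, 0.058, 0.001], [0.058, 0.998, -0.0], [-0.001, -0.0, -1.0]]
ft_force: [-0.2, -0.3, 0.6]
grip_width: 0.443
```

Call:
servo_tool(
  rows=[
    {"gripper": 38,"tx": 0,"ty": -6,"tz": 0,"twist": 0},
    {"gripper": 38,"tx": 0,"ty": -8,"tz": 0,"twist": 0},
    {"gripper": 38,"tx": 0,"ty": -8,"tz": 1,"twist": 0},
    {"gripper": 38,"tx": 0,"ty": -8,"tz": 1,"twist": 0},
    {"gripper": 38,"tx": 0,"ty": -8,"tz": 2,"twist": 0},
    {"gripper": 38,"tx": 0,"ty": -8,"tz": 2,"twist": 0},
    {"gripper": 38,"tx": 0,"ty": -8,"tz": 3,"twist": 0},
    {"gripper": 38,"tx": 0,"ty": -8,"tz": 3,"twist": 0},
    {"gripper": 38,"tx": 0,"ty": -8,"tz": 4,"twist": 0},
    {"gripper": 38,"tx": 0,"ty": -5,"tz": 4,"twist": 0},
    {"gripper": 38,"tx": 0,"ty": -3,"tz": 3,"twist": 0},
    {"gripper": 38,"tx": 0,"ty": -2,"tz": 1,"twist": 0},
    {"gripper": 38,"tx": 0,"ty": 0,"tz": 0,"twist": 0},
  ],
)

```text
t: 8.7
ee_pos: [628.6, -110.1, 124.6]
ee_rot: [[-0.998, 0.058, -0.0], [0.058, 0.998, -0.0], [0.0, -0.0, -1.0]]
ft_force: [0.8, -0.3, 0.3]
grip_width: 0.445
```

Run:
```python
from h import *
c=cap('scene','s4')
cv2.imwrite('pics/crop4.png',cv2.resize(c['color'][130:270,235:385],None,fx=4,fy=4,interpolation=2))
```

```text
(no output)
```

View pics/crop4.png

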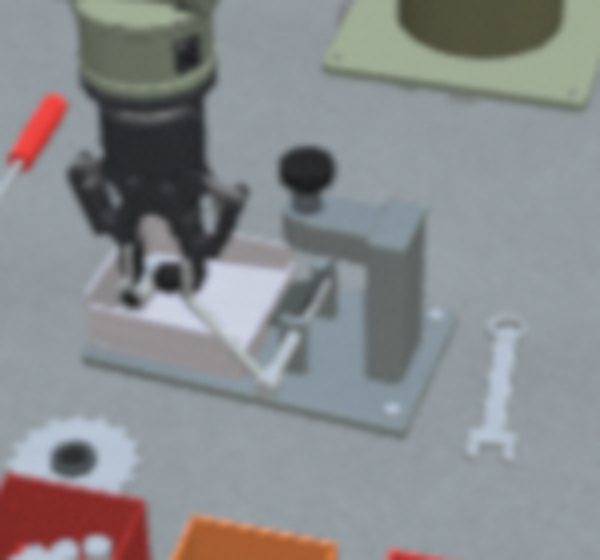

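The lever is tipped to about 45° with the knob at (168,275), and the sleeve end shows in the tray at (133,297). I nudge on to feel the stop.

Call:
servo_tool(
  rows=[
    {"gripper": 38,"tx": 0,"ty": -2,"tz": 1,"twist": 0},
    {"gripper": 38,"tx": 0,"ty": -2,"tz": 1,"twist": 0},
    {"gripper": 38,"tx": 0,"ty": -1,"tz": 0,"twist": 0},
    {"gripper": 38,"tx": 0,"ty": 0,"tz": 0,"twist": 0},
    {"gripper": 38,"tx": 0,"ty": 0,"tz": 0,"twist": 0},
  ],
)

```text
t: 9.25
ee_pos: [628.4, -115.1, 122.8]
ee_rot: [[-0.998, 0.058, -0.0], [0.058, 0.998, -0.0], [0.0, -0.0, -1.0]]
ft_force: [1.0, 0.3, -0.0]
grip_width: 0.443
```

Call:
servo_tool(
  rows=[
    {"gripper": 38,"tx": 0,"ty": -2,"tz": 0,"twist": 0},
    {"gripper": 38,"tx": 0,"ty": -2,"tz": 0,"twist": 0},
    {"gripper": 38,"tx": 0,"ty": -1,"tz": 0,"twist": 0},
  ],
)

```text
t: 9.55
ee_pos: [628.3, -117.4, 122.8]
ee_rot: [[-0.998, 0.057, 0.0], [0.057, 0.998, 0.004], [0.0, 0.004, -1.0]]
ft_force: [0.9, 15.8, -0.5]
grip_width: 0.448
```

Run:
```python
from h import *
c=cap('scene','s5')
k=np.array([628.6,-110,132]); P=cloud(c)
m=(np.hypot(P[...,0]-k[0],P[...,1]-k[1])<45)&(P[...,2]>110)&(P[...,2]<150)&(c['color'].max(-1)<60)
print(m.sum(),P[m].mean(0),P[m].min(0),P[m].max(0))
cv2.imwrite('pics/crop5.png',cv2.resize(c['color'][170:240,245:345],None,fx=7,fy=7,interpolation=2))
```

```text
29 [ 636.93011712 -114.5858306   140.36669374] [ 622.40117299 -139.08933884  131.95218794] [647.49067674 -85.94034214 149.16098861]
```

View pics/crop5.png

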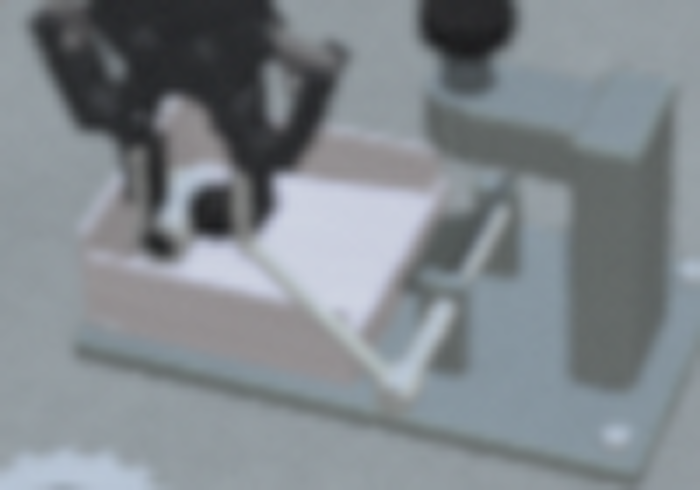

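A reaction of 15.8 N confirms that the lever is on its stop. The knob is at (215,208) between the fingers and the sleeve is beyond it in the tray. Now I bring the lever back.

Call:
servo_tool(
  rows=[
    {"gripper": 38,"tx": 0,"ty": 5,"tz": 0,"twist": 0},
    {"gripper": 38,"tx": 0,"ty": 5,"tz": 0,"twist": 0},
    {"gripper": 38,"tx": 0,"ty": 5,"tz": -2,"twist": 0},
    {"gripper": 38,"tx": 0,"ty": 5,"tz": -4,"twist": 0},
    {"gripper": 38,"tx": 0,"ty": 6,"tz": -4,"twist": 0},
    {"gripper": 38,"tx": 0,"ty": 7,"tz": -4,"twist": 0},
    {"gripper": 38,"tx": 0,"ty": 7,"tz": -3,"twist": 0},
    {"gripper": 38,"tx": 0,"ty": 7,"tz": -3,"twist": 0},
    {"gripper": 38,"tx": 0,"ty": 7,"tz": -2,"twist": 0},
    {"gripper": 38,"tx": 0,"ty": 7,"tz": -2,"twist": 0},
    {"gripper": 38,"tx": 0,"ty": 7,"tz": -1,"twist": 0},
    {"gripper": 38,"tx": 0,"ty": 7,"tz": -1,"twist": 0},
    {"gripper": 38,"tx": 0,"ty": 7,"tz": 0,"twist": 0},
    {"gripper": 38,"tx": 0,"ty": 4,"tz": 0,"twist": 0},
    {"gripper": 38,"tx": 0,"ty": 3,"tz": 0,"twist": 0},
    {"gripper": 38,"tx": 0,"ty": 2,"tz": 0,"twist": 0},
    {"gripper": 38,"tx": 0,"ty": 0,"tz": 0,"twist": 0},
  ],
)

```text
t: 11.3
ee_pos: [633.4, -28.9, 148.7]
ee_rot: [[-0.998, 0.058, -0.0], [0.058, 0.998, 0.0], [0.0, 0.0, -1.0]]
ft_force: [1.3, 0.0, -0.1]
grip_width: 0.446
```

Call:
servo_tool(
  rows=[
    {"gripper": 38,"tx": 0,"ty": 2,"tz": 0,"twist": 0},
    {"gripper": 38,"tx": 0,"ty": 2,"tz": 0,"twist": 0},
    {"gripper": 38,"tx": 0,"ty": 1,"tz": 0,"twist": 0},
    {"gripper": 38,"tx": 0,"ty": 1,"tz": 0,"twist": 0},
    {"gripper": 38,"tx": 0,"ty": 1,"tz": 0,"twist": 0},
  ],
)

```text
t: 11.8
ee_pos: [633.7, -24.9, 148.8]
ee_rot: [[-0.998, 0.06, -0.0], [0.06, 0.998, -0.004], [0.0, -0.004, -1.0]]
ft_force: [-0.8, -17.5, 1.4]
grip_width: 0.448
```

On the upright stop (-17.5 N). I centre, open and lift clear.

Call:
servo_tool(
  rows=[
    {"gripper": 38,"tx": 0,"ty": -4,"tz": 0,"twist": 0},
    {"gripper": 50,"tx": 0,"ty": -4,"tz": 0,"twist": 0},
    {"gripper": 50,"tx": 0,"ty": 0,"tz": 0,"twist": 0},
    {"gripper": 50,"tx": 0,"ty": 0,"tz": 0,"twist": 0},
    {"gripper": 50,"tx": 0,"ty": 0,"tz": -10,"twist": 0},
    {"gripper": 50,"tx": 0,"ty": 0,"tz": -20,"twist": 0},
    {"gripper": 50,"tx": 0,"ty": 0,"tz": -25,"twist": 0},
    {"gripper": 50,"tx": 0,"ty": 0,"tz": -25,"twist": 0},
    {"gripper": 50,"tx": 0,"ty": 0,"tz": -25,"twist": 0},
    {"gripper": 50,"tx": 0,"ty": 0,"tz": -20,"twist": 0},
    {"gripper": 50,"tx": 0,"ty": 30,"tz": 0,"twist": 0},
    {"gripper": 50,"tx": 0,"ty": 30,"tz": 0,"twist": 0},
    {"gripper": 50,"tx": 0,"ty": 30,"tz": 0,"twist": 0},
    {"gripper": 50,"tx": 0,"ty": 30,"tz": 0,"twist": 0},
    {"gripper": 50,"tx": 0,"ty": 30,"tz": 0,"twist": 0},
    {"gripper": 50,"tx": 0,"ty": 30,"tz": 0,"twist": 0},
    {"gripper": 50,"tx": 0,"ty": 20,"tz": 0,"twist": 0},
    {"gripper": 50,"tx": 0,"ty": 0,"tz": 0,"twist": 0},
  ],
)

```text
t: 13.6
ee_pos: [644.3, 173.1, 274.2]
ee_rot: [[-0.999, 0.054, -0.0], [0.054, 0.999, 0.002], [0.001, 0.002, -1.0]]
ft_force: [0.2, -0.8, 0.7]
grip_width: 0.589
```

Run:
```python
from h import *
c=cap('scene','s6'); t=cap('top','t6')
im=np.hstack([cv2.resize(t['color'][150:260,270:400],None,fx=3,fy=3,interpolation=2),cv2.resize(c['color'][150:260,245:375],None,fx=3,fy=3,interpolation=2)])
cv2.imwrite('pics/crop6.png',im)
a=np.load('pics/scene0.npz'); 
P=cloud(c);P0=cloud(a)
for n,X,C in(('before',P0,a),('after',P,c)):
    for nm,k in(('knob',[633,-30,165]),('head',[534,-24.5,190])):
        m=(np.linalg.norm(X-np.array(k),axis=-1)<24)&(C['color'].max(-1)<70); print(n,nm,m.sum(),X[m].mean(0).round(1))
```

```text
before knob 34 [642.6 -29.1 173.4]
before head 95 [542.3 -22.3 191. ]
after knob 33 [642.1 -29.1 173.3]
after head 98 [543.2 -22.  191.1]
```

View pics/crop6.png

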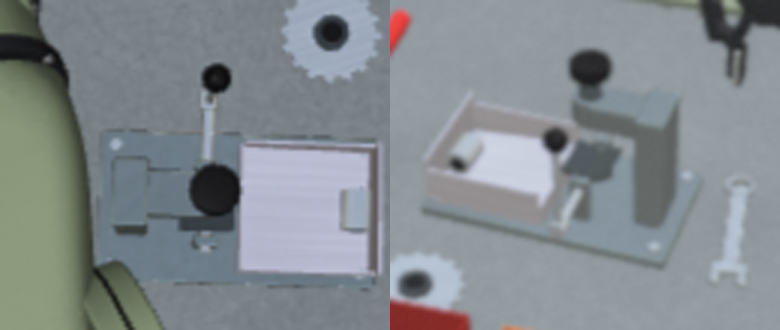

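The sleeve lies against the far wall of the tray, at (355,208) in the top crop. The knob and head are within 1 mm of their start positions, and the sprocket and spanner have not moved. I'm handing in.

Run:
```python
from h import *
s=manip.get_state(); print(s['t'],np.abs(s['joint_velocities']).max())
t=cap('top','t7'); p=pt(t,270+355//3,150+208//3); d=p-[533.8,-24.5,0]
a=np.radians(-3.3); print('sleeve top in press',d[0]*np.cos(a)+d[1]*np.sin(a),-d[0]*np.sin(a)+d[1]*np.cos(a),d[2])
print(manip.finish_job())
```

```text
13.7 1.3602410144088468
sleeve top in press 1.427332058963092 -145.332238618804 48.54422047430671
the job is handed in; nothing more can be done
None
```

The sleeve is stamped and lying in the catch tray. The cradle is level again and the job was handed in at about 14 s. The hand-in reports no verdict, so the results below are from my own checks.

- **Stamping:** I pressed the palm head to its stop (tool at z = 168 mm, 22–32 N) and held it for about 1 s. The picture then showed it back up.
- **Tipping:** I pushed the lever over until the stop answered with 16 N. The sleeve had already rolled out by then.
- **Return:** I pushed the lever back to its upright stop, which answered with 17.5 N. The arm then withdrew clear of everything.
- **Sleeve:** it lies against the tray's far wall at about press x = 1, y = -145 mm, with its top at 49 mm. That is inside the allowed area. I did not measure its speed; it looked at rest.
- **Lever and head:** the knob and palm head are within 1 mm of where they started.
- **Other things on the bench:** the sprocket and spanner look unmoved in the close-up. I did not check the others one by one, but the arm never went near them.

Two measurements disagreed. The two cameras put the head and knob about 7 mm apart in world x. I used the top camera's values, and the contacts came where those predicted.

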